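# Brace the hardware jar and unscrew its tight cap

## Task

We need the caster bolts: lift the square jar with the red cap, stand it fully down in the yellow jar brace on the bench so that it cannot turn, then unscrew its tight red cap anticlockwise about a sixth of a turn and stop turning once the thread lets go. Raise the cap straight off and finish while still holding it, level and still, two to four centimetres clear above the jar's open mouth, with the jar left standing in the brace. Do not tip the jar over and leave everything else on the bench alone.

Things in the scene. Friction and masses are not known exactly. Their poses are not given: they have to be found in the camera images.
- jar_center (a point): clear square jar with the red cap, dark steel bolts inside, loose, 0.2 to 0.5 kg. Body 56 x 56 mm, flat shoulder at 64 mm; round neck 38 mm in diameter, rim of the open mouth 98 mm above the underside; 104 mm tall with cap. Point on its axis 49 mm above its underside; z up, x and y square to the flat sides (quarter turns look alike).
- cap_center (a point): centre (half-way up, on the axis, z up) of the ribbed red plastic cap, 57 mm in diameter, 28 mm tall, 30 g. Screwed on, its lower edge is 76 mm above the jar's underside (12 mm of bare neck below it) and it carries the jar's weight with 1 to 2 mm of play. Let go, it lifts straight off and is clear of the rim after 22 mm.
- jar_thread (a joint): how far the cap has been unscrewed relative to the jar, rad: 0 tight; anticlockwise from above counts up; lets go at 0.79 (45 deg), over-turned beyond 1.5 (86 deg), about 1.1 is a good stop. Turning takes about 0.3 N m all along, more than the jar loose on the bench resists: grip firmly (40 N or more). Turning the cap back does not lower it.
- brace: yellow steel jar brace fixed to the bench: base plate 120 x 120 x 6 mm with a square socket 61 x 61 mm inside, upright walls to 32 mm and outward-flared lips to about 42 mm above the bench. Origin at the centre of its underside on the bench; the socket floor is 6 mm above it; x and y square to the socket walls, z up. A jar in it may still twist about 5 deg before the walls stop it.
- jar_blue_center (a point): look-alike square jar with a blue cap and brass bolts, the same size, loose, to be left alone; this point lies on its axis 49 mm above its underside.
- caster: small steel caster with a black wheel, 70 x 50 x 75 mm, standing on its plate, origin at the centre of its underside; leave alone.
- driver: screwdriver with orange handle lying at the back; leave alone.
- wrench: steel wrench lying at the right; leave alone.
- tape: yellow roll, 90 mm in diameter, 25 mm high, lying at the left, origin at the centre of its underside; leave alone.
There are look-alikes about, which are no part of the job. What is meant by the part that bears cap_center is not purple or turquoise, and is the smaller of those in its own colour.

How it is judged:
By the outcome, as a careful person would: the job done as asked, in the order asked, and still so for the second after the job is handed in, while the arm keeps its last pose, push and grip.
It also fails if it takes over 42 s, if anything falls off the work surface, if the arm or the gripper's body presses on something with over 40 N, if the wrist force passes 120 N, or if a joint passes its speed limit or range.

## Robot

A 6-joint arm with a two-finger parallel gripper is mounted at the origin on the work surface. World frame = base frame: x ahead of the robot, y to its left, z up, the work surface at z = 0. Lengths are in mm, angles in rad, forces in N, time in s.
With the tool pointing down it reaches from about 300 to 950 mm from the base axis. Payload 3.1 kg.
Tool frame: the origin (TCP) lies midway between the tips of the shut fingers; the grasp point (between the pads) lies 19 mm behind it; z points along the fingers, y is the direction in which the jaws open and shut (so a half turn about z gives the same grasp; the last joint's range is limited). The gripper opens to 85 mm and grips with 20 to 120 N. Pads are 22 mm wide; open, the fingers measure 114 mm over their backs; the gripper's body (76 mm by 85 mm) begins 54 mm behind the grasp point. The pads swing forward as they close: fully open they stand 13 mm farther back than shut.
Start: joints at [-1.204, 0.308, 1.634, -0, 1.2, -0.07], TCP at [264.377, -566.337, 231.272] pointing down, gripper open.
Joint ranges: [-3.06, 3.06], [-0.79, 1.96], [0.05, 2.63], [-1.19, 4.34], [0.05, 2.64], [-2.94, 2.94]. Speed limits (rad/s): [2.79, 2.79, 3.14, 3.14, 3.14, 3.14].

## Interface

Orientations are given as a 3x3 rotation matrix whose columns are the frame's x, y, z axes.
In Python, from bench import state, snapshot, calibration, finish_job gives the robot as it stands.
- The arm moves only by the shell command python3 -m handwheel 'ROWS' [FORCE]. ROWS is JSON, a list of rows, each an object of numbers: "dx", "dy", "dz": the shift along the tool's x, y, z in m; "rx", "ry", "rz": the turn, a rotation vector about the tool's x, y, z in degrees; "hand": the opening, from -1 (shut) to 1 (fully open). In form: [{"dx": .., "dy": .., "dz": .., "rx": .., "ry": .., "rz": .., "hand": ..}, ...]. A call has exactly 5 rows; each row is the pose to reach, as a shift and turn from the pose commanded when the call began, along the tool's axes at that moment; what a row does not reach only later rows make up. A row lasts 1/10 s, in which the tool goes at most 50 mm and 8.59 degrees, less where a joint would pass 70% of its speed; a pose out of reach is approached as far as the arm can. A call with a gripper value outside its range is refused whole. The fingers move at their own pace and stop on an object; FORCE is the grip in N (left out, the last holds). Time passes only in rows, so rows that repeat a pose let the fingers close, or fill a call up. It gives the time, the measured TCP pose, the force and the opening at its end, in the units of the state.
- state(): the state, without advancing time (a new reading comes with each control period).
- snapshot(name): name is "side" or "top"; returns the picture (400x640x3 uint8, blue, green, red); there is no depth.
- calibration(name): a dict with "intrinsics" (3x3 intrinsics, pixels), "T" (4x4, takes a point from camera to world coordinates). Camera axes: x right, y up, looking along -z (the intrinsics and any distortion apply to the point x, -y, -z); pixel columns grow to the right and rows downward; lengths in mm; the calibration is good to about 2 mm. A picture is of the moment at which its call begins. calibration takes no time and is no camera call.
- finish_job(): hands the job in, once; it reports no verdict.
The state is a dict: "t": time; "q": joint angles; "joint_velocities": joint speeds; "effort": joint torques, N m; "ee_pos": TCP position; "tcp_rot": TCP orientation; "contact_force": force on the tool from outside, world axes, zero at the start; "moment": the same for the moment, N m; "grip_width": finger opening in mm.
Only numpy, scipy, OpenCV 4.12 (cv2) and the standard library are available. Lean on these libraries where they do the work, as an engineer would, in place of code of your own. Each camera call takes 0.05 s, during which the arm holds its last target. There are 200 camera calls.

## Working session

There is one attempt and no reset: what is moved stays moved. The work goes in short steps, Python scripts to look and compute and a shell command to move; the robot and the scene stay as the last step left them, time stands still between calls to the robot, and variables do not carry over. Pictures are saved under pics/ and viewed, about 8 in all and at most 12, crops included, and the job is handed in when it is done.

```bash
mkdir -p pics; ls; python3 - <<'E'
from bench import state,snapshot,calibration
import cv2,numpy as np
np.set_printoptions(precision=3,suppress=True)
for n in("top","side"):
    cv2.imwrite(f"pics/{n}0.png",snapshot(n)); c=calibration(n); print(n,c)
s=state()
for k in s: print(k,np.array(s[k]))
E
```

```text
pics
top {'intrinsics': array([[363.344,   0.   , 324.149],
       [  0.   , 363.344, 201.401],
       [  0.   ,   0.   ,   1.   ]]), 'T': array([[  -0.008,    0.99 ,   -0.141,  446.96 ],
       [  -1.   ,   -0.01 ,   -0.014,   -7.431],
       [  -0.016,    0.141,    0.99 , 1083.943],
       [   0.   ,    0.   ,    0.   ,    1.   ]])}
side {'intrinsics': array([[385.777,   0.   , 318.999],
       [  0.   , 385.777, 191.517],
       [  0.   ,   0.   ,   1.   ]]), 'T': array([[ -0.818,   0.302,  -0.49 ,  18.153],
       [ -0.576,  -0.441,   0.689, 798.442],
       [ -0.008,   0.845,   0.535, 709.268],
       [  0.   ,   0.   ,   0.   ,   1.   ]])}
t 0.1
q [-1.204  0.309  1.635 -0.     1.2   -0.07 ]
joint_velocities [ 0.001  0.    -0.003  0.001 -0.     0.   ]
effort [ -0.    -41.641 -27.764  -0.      0.004   0.   ]
ee_pos [ 264.081 -565.614  230.151]
tcp_rot [[ 0.906  0.423 -0.001]
 [ 0.423 -0.906  0.002]
 [ 0.    -0.002 -1.   ]]
contact_force [ 0.037 -0.174  0.075]
moment [ 0.012 -0.006  0.008]
grip_width 85.36985125380149
```

View pics/top0.png

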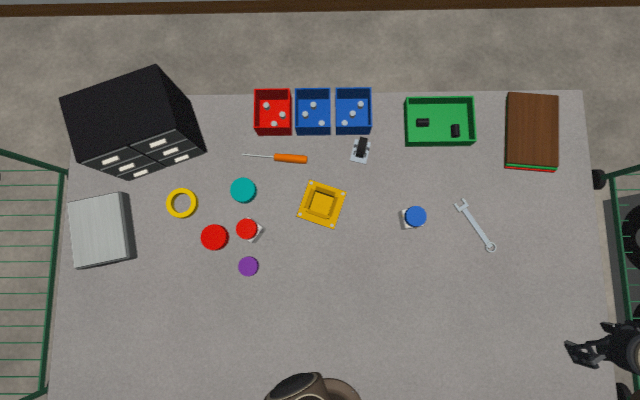

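View pics/side0.png

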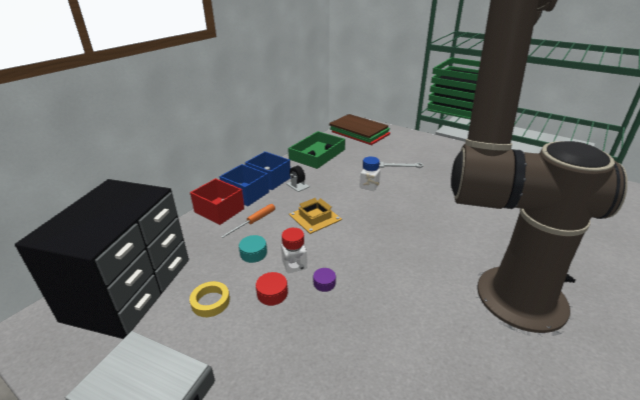

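The top view shows the red-capped jar at about (247,229), the brace at (322,203), and a larger loose red lid at (214,237). The side view shows the jar standing at (293,250).

```bash
cat > h.py <<'E'
import numpy as np,cv2
from bench import state,snapshot,calibration
np.set_printoptions(precision=3,suppress=True)
def ray(n,u,v,z):
    c=calibration(n);K=np.array(c["intrinsics"]);T=np.array(c["T"])
    d=np.linalg.inv(K)@[u,v,1];d=T[:3,:3]@(d*[1,-1,-1]);o=T[:3,3]
    return (o+d*(z-o[2])/d[2])[:2]
def proj(n,P):
    c=calibration(n);K=np.array(c["intrinsics"]);T=np.array(c["T"])
    p=(np.atleast_2d(P)-T[:3,3])@T[:3,:3]*[1,-1,-1];p=p@K.T
    return p[:,:2]/p[:,2:]
def blobs(n,im,lo,hi,box,amin=60):
    x0,y0,x1,y1=box;h=cv2.cvtColor(im[y0:y1,x0:x1],cv2.COLOR_BGR2HSV)
    m=cv2.inRange(h,lo,hi)
    cs,_=cv2.findContours(m,cv2.RETR_EXTERNAL,cv2.CHAIN_APPROX_NONE)
    return [c+[x0,y0] for c in cs if cv2.contourArea(c)>amin]
E
python3 - <<'E'
from h import *
t=cv2.imread("pics/top0.png");s=cv2.imread("pics/side0.png")
for c in blobs("top",t,(0,150,150),(8,255,255),(190,210,290,260)):
    (u,v),r=cv2.minEnclosingCircle(c);m=cv2.moments(c);print("red",u,v,r,m['m10']/m['m00'],m['m01']/m['m00'],ray("top",u,v,102))
for c in blobs("top",t,(15,120,80),(35,255,255),(280,170,360,240)):
    r=cv2.minAreaRect(c);b=cv2.boxPoints(r);print("brace",r);W=np.array([ray("top",*p,6) for p in b]);print(W,W.mean(0))
    print("edges",[np.degrees(np.arctan2(*(W[(i+1)%4]-W[i])[::-1])) for i in range(4)],[np.linalg.norm(W[(i+1)%4]-W[i]) for i in range(4)])
for c in blobs("side",s,(0,150,100),(8,255,255),(250,220,330,310)):
    print("side red",cv2.boundingRect(c),cv2.contourArea(c))
a=cv2.resize(t[185:255,205:355],None,fx=5,fy=5,interpolation=cv2.INTER_CUBIC)
cv2.imwrite("pics/crop.png",a)
E
```

```text
red 212.71739196777344 236.45652770996094 13.066208839416504 212.89181594661045 236.56866877414822 [494.062 309.103]
red 245.7142791748047 228.2857208251953 10.40026569366455 245.67392518146283 228.22333891680623 [515.391 220.011]
brace ((320.9000244140625, 203.79998779296875), (40.160919189453125, 39.528465270996094), 18.43494987487793)
[[556.837  93.729]
 [670.458  56.251]
 [630.309 -58.31 ]
 [517.995 -19.474]] [593.9    18.049]
edges [np.float64(-18.255139510724618), np.float64(-109.3135954796595), np.float64(160.92572391884804), np.float64(71.06180718719915)] [np.float64(119.64264723649437), np.float64(121.39238776142602), np.float64(118.83912179335192), np.float64(119.68123797563757)]
side red (256, 272, 31, 30) 593.5
side red (282, 228, 22, 21) 257.0
```

View pics/crop.png

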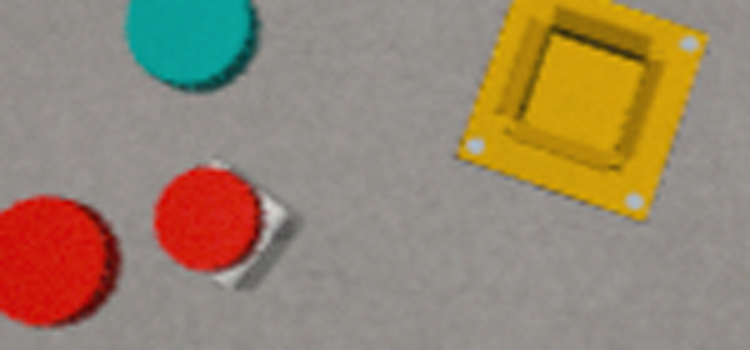

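```bash
cat > fit.py <<'E'
from h import *
from scipy.optimize import minimize
def hull(n,P): return cv2.convexHull(proj(n,P).astype(np.float32))
def sil(n,parts,box,k=8):
    x0,y0,x1,y1=box;m=np.zeros(((y1-y0)*k,(x1-x0)*k),np.uint8)
    for P in parts: cv2.fillConvexPoly(m,np.round((hull(n,P)-[x0,y0]+.5)*k-.5).astype(np.int32),255)
    return cv2.resize(m,(x1-x0,y1-y0),interpolation=cv2.INTER_AREA)/255.
a=np.linspace(0,2*np.pi,48,endpoint=False)
def cyl(x,y,r,z0,z1): return np.array([[x+r*np.cos(t),y+r*np.sin(t),z] for z in(z0,z1) for t in a])
def bx(x,y,yaw,h,z0,z1,):
    c,s=np.cos(np.radians(yaw)),np.sin(np.radians(yaw))
    return np.array([[x+c*i*h-s*j*h,y+s*i*h+c*j*h,z] for z in(z0,z1) for i in(-1,1) for j in(-1,1)])
E
python3 - <<'E'
from fit import *
t=cv2.imread("pics/top0.png");s=cv2.imread("pics/side0.png")
# cap position from both cams
B={"top":(228,212,275,250),"side":(265,218,325,275)}
I={"top":t,"side":s}
M={}
for n in B:
    x0,y0,x1,y1=B[n];h=I[n][y0:y1,x0:x1].astype(int)
    M[n]=np.clip((h[:,:,2]-h[:,:,1]-20)/100.,0,1)
    if n=="side": M[n][40:]*=1
for ns in(("top",),("side",),("top","side")):
    f=lambda p:sum(((sil(n,[cyl(p[0],p[1],28.5,76,104)],B[n])-M[n])**2).sum() for n in ns)
    r=minimize(f,[515,220],method="Nelder-Mead",options=dict(initial_simplex=[[515,220],[523,220],[515,228]]));print(ns,r.x,r.fun)
x,y=r.x
# brace base centre/yaw
bb=(285,170,360,240);h=t[170:240,285:360].astype(int);m=np.clip((h[:,:,2]-h[:,:,0]-30)/80.,0,1)
f=lambda p:((sil("top",[bx(p[0],p[1],p[2],60,0,6)],bb)-m)**2).sum()
r=minimize(f,[594,18,-18.5],method="Nelder-Mead",options=dict(initial_simplex=[[594,18,-18],[600,18,-18],[594,24,-18],[594,18,-24]]));print("brace",r.x,r.fun)
sb=(270,185,360,245)
h=s[sb[1]:sb[3],sb[0]:sb[2]].astype(int);m2=np.clip((h[:,:,2]-h[:,:,0]-30)/60.,0,1)
g=lambda p:((sil("side",[bx(p[0],p[1],p[2],60,0,6),bx(p[0],p[1],p[2],36,6,42)],sb)-m2)**2).sum()
r=minimize(g,r.x,method="Nelder-Mead",options=dict(initial_simplex=[[594,18,-18],[600,18,-18],[594,24,-18],[594,18,-24]]));print("brace side",r.x,r.fun)
cv2.imwrite("pics/m.png",np.hstack([cv2.resize(s[215:285,260:330],None,fx=8,fy=8,interpolation=cv2.INTER_CUBIC)]))
# jar overlay for yaws
for yaw in range(0,90,10): print(yaw, proj("top",bx(x,y,yaw,28,64,64)[:4]).round(1).tolist())
E
```

```text
('top',) [515.518 221.044] 20.610229680891962
('side',) [514.85  216.916] 113.69080722798924
('top', 'side') [515.366 219.747] 147.6153883121876
brace [594.168  17.397 -19.532] 45.904323277104965
brace side [594.88   11.79  -19.984] 506.4675951557093
0 [[258.6, 239.1], [238.7, 239.3], [259.0, 219.2], [239.2, 219.4]]
10 [[260.3, 237.2], [240.6, 240.9], [257.2, 217.7], [237.6, 221.3]]
20 [[261.5, 235.1], [242.7, 242.1], [255.1, 216.5], [236.4, 223.4]]
30 [[262.4, 232.7], [245.0, 242.9], [252.8, 215.6], [235.5, 225.7]]
40 [[262.9, 230.3], [247.4, 243.3], [250.4, 215.2], [235.0, 228.1]]
50 [[262.9, 227.9], [249.8, 243.3], [248.0, 215.3], [234.9, 230.6]]
60 [[262.5, 225.4], [252.3, 242.9], [245.6, 215.7], [235.3, 233.0]]
70 [[261.7, 223.2], [254.6, 242.0], [243.3, 216.6], [236.0, 235.3]]
80 [[260.5, 221.1], [256.7, 240.7], [241.1, 217.8], [237.2, 237.4]]
```

View pics/m.png

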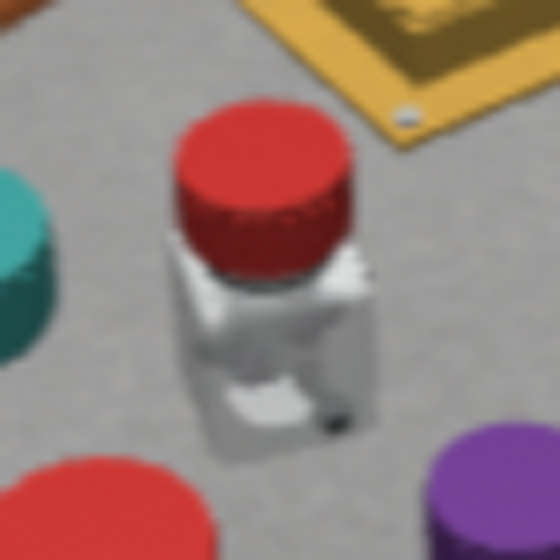

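```bash
python3 - <<'E'
from fit import *
a,b=ray("side",288.0,272.6,0),ray("side",306.4,268,0);c,d=ray("side",286,255.1,64),ray("side",306.1,250.8,64)
for p,q in((a,b),(c,d)): print(p,q,np.linalg.norm(q-p),np.degrees(np.arctan2(*(q-p)[::-1])))
a,b=ray("top",262.5,227.1,64),ray("top",250.9,242.1,64);print(a,b,np.linalg.norm(b-a),np.degrees(np.arctan2(*(b-a)[::-1])))
print(ray("side",309.9,233.3,6), bx(594.2,17.4,-19.5,60,6,6)[:4])
# moves: tool frame now
s=state();R=np.array(s["tcp_rot"]);p=np.array(s["ee_pos"]);print(R.T@(np.array([515.5,221,130])-p))
E
```

```text
[508.205 250.867] [479.22  210.257] 49.89247549596023 -125.51688393592949
[506.592 255.578] [475.114 214.32 ] 51.894923684331125 -127.34268048292472
[520.966 181.475] [479.241 213.356] 52.510158933046846 142.61721491385165
[552.971  94.086] [[517.613 -19.13    6.   ]
 [557.67   93.987   6.   ]
 [630.73  -59.187   6.   ]
 [670.787  53.93    6.   ]]
[ 560.578 -606.174  101.531]
```

The enlarged side crop shows the jar corners at about (288,273) and (306,268). That gives a jar yaw of about 53°, while the brace is at -19.5° (equivalent to 70.5°). Next I go above the jar.

```bash
A='[{"dx":0.028,"dy":-0.0303},{"dx":0.056,"dy":-0.0607},{"dx":0.084,"dy":-0.091},{"dx":0.112,"dy":-0.1214},{"dx":0.1401,"dy":-0.1517}]'
python3 -m handwheel '[{"dx":0.028,"dy":-0.0303,"hand":1},{"dx":0.056,"dy":-0.0607,"hand":1},{"dx":0.084,"dy":-0.091,"hand":1},{"dx":0.112,"dy":-0.1214,"hand":1},{"dx":0.1401,"dy":-0.1517,"hand":1}]'
```

```text
validation failed for argument at $[0]...
```

```bash
python3 -m handwheel '[{"dx":0.028,"dy":-0.0303,"dz":0,"rx":0,"ry":0,"rz":0,"hand":1},{"dx":0.056,"dy":-0.0607,"dz":0,"rx":0,"ry":0,"rz":0,"hand":1},{"dx":0.084,"dy":-0.091,"dz":0,"rx":0,"ry":0,"rz":0,"hand":1},{"dx":0.112,"dy":-0.1214,"dz":0,"rx":0,"ry":0,"rz":0,"hand":1},{"dx":0.1401,"dy":-0.1517,"dz":0,"rx":0,"ry":0,"rz":0,"hand":1}]'
```

```text
t: 0.6
ee_pos: [327.1, -367.7, 230.7]
tcp_rot: [[0.906, 0.423, -0.0], [0.423, -0.906, 0.001], [0.0, -0.001, -1.0]]
contact_force: [0.5, -0.0, 0.1]
grip_width: 85.2
```

Works. I repeat this to get above the jar.

```bash
python3 -m handwheel '[{"dx":0.028,"dy":-0.0303,"dz":0,"rx":0,"ry":0,"rz":0,"hand":1},{"dx":0.056,"dy":-0.0607,"dz":0,"rx":0,"ry":0,"rz":0,"hand":1},{"dx":0.084,"dy":-0.091,"dz":0,"rx":0,"ry":0,"rz":0,"hand":1},{"dx":0.112,"dy":-0.1214,"dz":0,"rx":0,"ry":0,"rz":0,"hand":1},{"dx":0.1401,"dy":-0.1517,"dz":0,"rx":0,"ry":0,"rz":0,"hand":1}]'
python3 -m handwheel '[{"dx":0.028,"dy":-0.0303,"dz":0,"rx":0,"ry":0,"rz":0,"hand":1},{"dx":0.056,"dy":-0.0607,"dz":0,"rx":0,"ry":0,"rz":0,"hand":1},{"dx":0.084,"dy":-0.091,"dz":0,"rx":0,"ry":0,"rz":0,"hand":1},{"dx":0.112,"dy":-0.1214,"dz":0,"rx":0,"ry":0,"rz":0,"hand":1},{"dx":0.1401,"dy":-0.1517,"dz":0,"rx":0,"ry":0,"rz":0,"hand":1}]'
python3 -m handwheel '[{"dx":0.028,"dy":-0.0303,"dz":0,"rx":0,"ry":0,"rz":0,"hand":1},{"dx":0.056,"dy":-0.0607,"dz":0,"rx":0,"ry":0,"rz":0,"hand":1},{"dx":0.084,"dy":-0.091,"dz":0,"rx":0,"ry":0,"rz":0,"hand":1},{"dx":0.1401,"dy":-0.1517,"dz":0,"rx":0,"ry":0,"rz":0,"hand":1},{"dx":0.1401,"dy":-0.1517,"dz":0,"rx":0,"ry":0,"rz":0,"hand":1}]'
python3 -m handwheel '[{"dx":0,"dy":0,"dz":0.03,"rx":0,"ry":0,"rz":0,"hand":1},{"dx":0,"dy":0,"dz":0.05,"rx":0,"ry":0,"rz":0,"hand":1},{"dx":0,"dy":0,"dz":0.08,"rx":0,"ry":0,"rz":0,"hand":1},{"dx":0,"dy":0,"dz":0.08,"rx":0,"ry":0,"rz":0,"hand":1},{"dx":0,"dy":0,"dz":0.08,"rx":0,"ry":0,"rz":0,"hand":1}]'
python3 - <<'E'
from h import *
s=state();print(s["t"],np.array(s["ee_pos"]),np.array(s["q"]))
t=snapshot("top");c=snapshot("side")
cv2.imwrite("pics/a.png",np.vstack([cv2.resize(t[190:270,195:315],None,fx=5,fy=5)[:300],cv2.resize(c[205:285,240:360],None,fx=5,fy=5)[:300]]))
E
```

```text
t: 1.1
ee_pos: [389.8, -171.1, 231.0]
tcp_rot: [[0.906, 0.423, -0.0], [0.423, -0.906, 0.0], [-0.0, -0.0, -1.0]]
contact_force: [1.0, 0.1, 0.3]
grip_width: 85.5
t: 1.6
ee_pos: [452.6, 25.6, 231.0]
tcp_rot: [[0.906, 0.423, -0.0], [0.423, -0.906, -0.0], [-0.0, 0.0, -1.0]]
contact_force: [0.9, -0.3, -0.6]
grip_width: 85.4
t: 2.1
ee_pos: [515.7, 223.4, 230.9]
tcp_rot: [[0.905, 0.424, -0.0], [0.424, -0.905, 0.001], [0.0, -0.001, -1.0]]
contact_force: [0.6, 0.3, 0.2]
grip_width: 85.6
t: 2.6
ee_pos: [514.7, 220.3, 150.7]
tcp_rot: [[0.906, 0.423, -0.002], [0.423, -0.906, -0.001], [-0.002, -0.0, -1.0]]
contact_force: [0.7, -0.5, 1.5]
grip_width: 85.7
2.6 [514.745 220.315 150.676] [0.327 0.277 1.852 0.    1.015 1.461]
```

View pics/a.png

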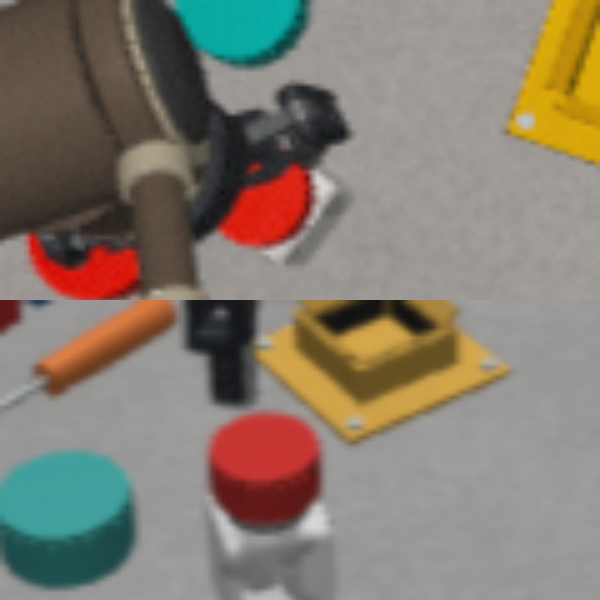

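```bash
python3 - <<'E'
from h import *
for w in(42,50): print((proj("side",[[515-.423*w,220+.906*w,163.],[515+.423*w,220-.906*w,163.]])-[240,205])*5+[0,300])
E
```

```text
[[230.834 400.379]
 [272.021 300.023]]
[[226.576 410.756]
 [275.636 291.215]]
```

Only the near finger is visible, at crop (232,400). That matches the prediction, so I descend and grip.

```bash
python3 -m handwheel '[{"dx":0,"dy":0,"dz":0.02,"rx":0,"ry":0,"rz":0,"hand":1},{"dx":0,"dy":0,"dz":0.04,"rx":0,"ry":0,"rz":0,"hand":1},{"dx":0,"dy":0,"dz":0.06,"rx":0,"ry":0,"rz":0,"hand":1},{"dx":0,"dy":0,"dz":0.084,"rx":0,"ry":0,"rz":0,"hand":1},{"dx":0,"dy":0,"dz":0.084,"rx":0,"ry":0,"rz":0,"hand":1}]' 40
python3 -m handwheel '[{"dx":0,"dy":0,"dz":0,"rx":0,"ry":0,"rz":0,"hand":0.6},{"dx":0,"dy":0,"dz":0,"rx":0,"ry":0,"rz":0,"hand":0.5},{"dx":0,"dy":0,"dz":0,"rx":0,"ry":0,"rz":0,"hand":0.4},{"dx":0,"dy":0,"dz":0,"rx":0,"ry":0,"rz":0,"hand":0.3},{"dx":0,"dy":0,"dz":0,"rx":0,"ry":0,"rz":0,"hand":0.2}]' 40
python3 -m handwheel '[{"dx":0,"dy":0,"dz":0,"rx":0,"ry":0,"rz":0,"hand":-1},{"dx":0,"dy":0,"dz":0,"rx":0,"ry":0,"rz":0,"hand":-1},{"dx":0,"dy":0,"dz":0,"rx":0,"ry":0,"rz":0,"hand":-1},{"dx":0,"dy":0,"dz":0,"rx":0,"ry":0,"rz":0,"hand":-1},{"dx":0,"dy":0,"dz":0,"rx":0,"ry":0,"rz":0,"hand":-1}]' 80
python3 -c "
from h import *
s=state();print(s['t'],np.array(s['ee_pos']),s['grip_width'],np.array(s['contact_force']),np.array(s['moment']))"
```

```text
t: 3.2
ee_pos: [514.0, 219.9, 66.0]
tcp_rot: [[0.906, 0.423, -0.004], [0.423, -0.906, -0.001], [-0.004, -0.0, -1.0]]
contact_force: [-0.4, 0.2, -0.1]
grip_width: 85.3
t: 3.7
ee_pos: [516.9, 221.0, 69.3]
tcp_rot: [[0.906, 0.423, 0.003], [0.423, -0.906, 0.001], [0.003, 0.001, -1.0]]
contact_force: [-1.1, -0.9, 6.2]
grip_width: 55.5
t: 4.2
ee_pos: [516.9, 220.9, 69.5]
tcp_rot: [[0.906, 0.423, 0.003], [0.423, -0.906, 0.001], [0.003, 0.001, -1.0]]
contact_force: [-1.8, -0.9, 6.7]
grip_width: 54.2
4.2 [516.904 220.937  69.512] 54.15210792491458 [-1.81  -0.89   6.711] [-0.243  0.159 -0.083]
```

```bash
python3 -m handwheel '[{"dx":0,"dy":0,"dz":-0.01,"rx":0,"ry":0,"rz":0,"hand":-1},{"dx":0,"dy":0,"dz":-0.03,"rx":0,"ry":0,"rz":0,"hand":-1},{"dx":0,"dy":0,"dz":-0.06,"rx":0,"ry":0,"rz":0,"hand":-1},{"dx":0,"dy":0,"dz":-0.09,"rx":0,"ry":0,"rz":0,"hand":-1},{"dx":0,"dy":0,"dz":-0.12,"rx":0,"ry":0,"rz":0,"hand":-1}]' 80
python3 -m handwheel '[{"dx":0,"dy":0,"dz":0,"rx":0,"ry":0,"rz":0,"hand":-1},{"dx":0,"dy":0,"dz":0,"rx":0,"ry":0,"rz":0,"hand":-1},{"dx":0,"dy":0,"dz":0,"rx":0,"ry":0,"rz":0,"hand":-1},{"dx":0,"dy":0,"dz":0,"rx":0,"ry":0,"rz":0,"hand":-1},{"dx":0,"dy":0,"dz":0,"rx":0,"ry":0,"rz":0,"hand":-1}]' 80
python3 - <<'E'
from h import *
s=state();print(s["t"],np.array(s["ee_pos"]),np.array(s["q"]),s['grip_width'],np.array(s['contact_force']),np.array(s['moment']))
R=np.array([[.906,.423],[.423,-.906]]);print(R.T@[594.2-515.9,17.4-220.4])
E
```

```text
t: 4.7
ee_pos: [514.5, 220.3, 187.9]
tcp_rot: [[0.906, 0.423, -0.002], [0.423, -0.906, -0.0], [-0.002, -0.0, -1.0]]
contact_force: [0.4, 0.0, -3.6]
grip_width: 54.5
t: 5.2
ee_pos: [514.3, 220.2, 185.5]
tcp_rot: [[0.906, 0.423, -0.003], [0.423, -0.906, -0.001], [-0.003, -0.0, -1.0]]
contact_force: [1.2, 0.3, -3.6]
grip_width: 54.4
5.2 [514.332 220.198 185.466] [0.327 0.234 1.827 0.    1.083 1.461] 54.42730831054487 [ 1.172  0.295 -3.555] [ 0.024 -0.002  0.009]
[-14.929 217.039]
```

```bash
python3 -m handwheel '[{"dx":-0.0026,"dy":0.042,"dz":0,"rx":0,"ry":0,"rz":-3.5,"hand":-1},{"dx":-0.0052,"dy":0.084,"dz":0,"rx":0,"ry":0,"rz":-7,"hand":-1},{"dx":-0.0078,"dy":0.126,"dz":0,"rx":0,"ry":0,"rz":-10.5,"hand":-1},{"dx":-0.0104,"dy":0.168,"dz":0,"rx":0,"ry":0,"rz":-14,"hand":-1},{"dx":-0.0134,"dy":0.2175,"dz":0,"rx":0,"ry":0,"rz":-17.5,"hand":-1}]' 80
python3 -m handwheel '[{"dx":0,"dy":0,"dz":0.02,"rx":0,"ry":0,"rz":0,"hand":-1},{"dx":0,"dy":0,"dz":0.04,"rx":0,"ry":0,"rz":0,"hand":-1},{"dx":0,"dy":0,"dz":0.055,"rx":0,"ry":0,"rz":0,"hand":-1},{"dx":0,"dy":0,"dz":0.055,"rx":0,"ry":0,"rz":0,"hand":-1},{"dx":0,"dy":0,"dz":0.055,"rx":0,"ry":0,"rz":0,"hand":-1}]' 80
python3 - <<'E'
from h import *
s=state();print(s["t"],np.array(s["ee_pos"]),np.array(s["tcp_rot"]),np.array(s["q"]),s['grip_width'])
t=snapshot("top");c=snapshot("side");cv2.imwrite("pics/t2.png",t);cv2.imwrite("pics/s2.png",c)
cv2.imwrite("pics/b.png",np.hstack([cv2.resize(t[160:250,280:360],None,fx=5,fy=5,interpolation=2),cv2.resize(c[155:245,275:355],None,fx=5,fy=5,interpolation=2)]))
E
```

```text
t: 5.7
ee_pos: [595.0, 17.0, 186.3]
tcp_rot: [[0.735, 0.678, -0.002], [0.678, -0.735, 0.001], [-0.001, -0.002, -1.0]]
contact_force: [0.9, -0.4, -2.6]
grip_width: 54.2
t: 6.2
ee_pos: [594.9, 18.2, 131.7]
tcp_rot: [[0.737, 0.676, -0.001], [0.676, -0.737, 0.0], [-0.001, -0.001, -1.0]]
contact_force: [0.6, 0.5, -1.9]
grip_width: 54.2
6.2 [594.931  18.23  131.705] [[ 0.737  0.676 -0.001]
 [ 0.676 -0.737  0.   ]
 [-0.001 -0.001 -1.   ]] [-0.043  0.363  1.78  -0.     1.     0.785] 54.161609865133954
```

View pics/b.png

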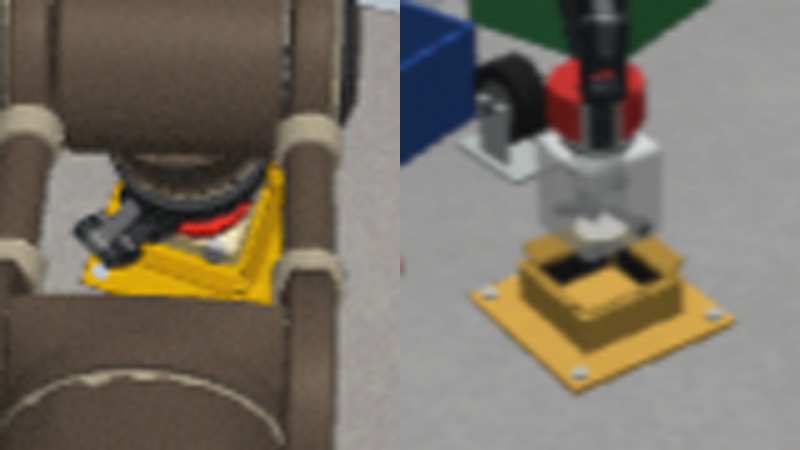

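```bash
python3 - <<'E'
from fit import *
c=cv2.imread("pics/s2.png");k=7;o=np.array([285,165])
a=cv2.resize(c[165:240,285:350],None,fx=k,fy=k,interpolation=2)
def dr(P,col,a):
    p=((proj("side",P)-o+.5)*k).astype(int)
    for i,j in((0,1),(1,3),(3,2),(2,0),(4,5),(5,7),(7,6),(6,4),(0,4),(1,5),(2,6),(3,7)): cv2.line(a,p[i].tolist(),p[j].tolist(),col,1)
b=a.copy()
dr(bx(595,18,70.5,28,62,126),(255,0,0),b)
dr(bx(594.2,17.4,-19.5,60,0,6),(0,0,255),b);dr(bx(594.2,17.4,-19.5,30.5,6,32),(0,255,0),b)
cv2.imwrite("pics/c.png",np.hstack([a,b])[:,:])
print(a.shape)
E
```

```text
(525, 455, 3)
```

```bash
python3 -c "
import cv2;a=cv2.imread('pics/c.png');cv2.imwrite('pics/c2.png',cv2.resize(a,(790,int(a.shape[0]*790/a.shape[1]))) )"
```

```text
(no output)
```

View pics/c2.png

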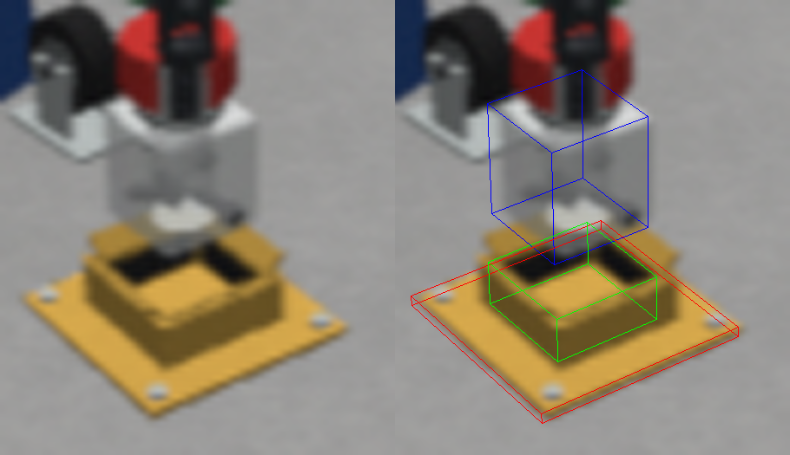

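The overlay on the side view shows the brace model about 1 px left of the real one. The jar's left and right edges are at 503 and 653, against a predicted 488 and 648, so the yaw may be slightly off. I take a closer look at the jar.

```bash
python3 - <<'E'
from fit import *
c=cv2.imread("pics/s2.png");k=14;o=np.array([298,178])
a=cv2.resize(c[178:218,298:332],None,fx=k,fy=k,interpolation=cv2.INTER_CUBIC)
a=cv2.createCLAHE(3,(2,2)).apply(cv2.cvtColor(a,6))
cv2.imwrite("pics/d.png",a)
print(a.shape)
def pr(p,z): return ((proj("side",p)-o+.5)*k).round().tolist()
for yaw in(62,66,70,74,78): print(yaw,pr(bx(593,17,yaw,28,62,126),0))
E
```

```text
(560, 476)
62 [[288.0, 232.0], [405.0, 358.0], [58.0, 297.0], [169.0, 427.0], [285.0, -18.0], [406.0, 102.0], [48.0, 44.0], [163.0, 168.0]]
66 [[276.0, 230.0], [409.0, 351.0], [54.0, 303.0], [182.0, 429.0], [273.0, -19.0], [410.0, 96.0], [44.0, 50.0], [176.0, 170.0]]
70 [[263.0, 229.0], [411.0, 344.0], [51.0, 310.0], [195.0, 430.0], [260.0, -21.0], [412.0, 89.0], [41.0, 57.0], [189.0, 172.0]]
74 [[251.0, 228.0], [413.0, 337.0], [49.0, 317.0], [208.0, 431.0], [247.0, -21.0], [414.0, 82.0], [39.0, 64.0], [203.0, 173.0]]
78 [[239.0, 228.0], [414.0, 330.0], [47.0, 324.0], [221.0, 432.0], [235.0, -22.0], [415.0, 75.0], [37.0, 70.0], [216.0, 173.0]]
```

View pics/d.png

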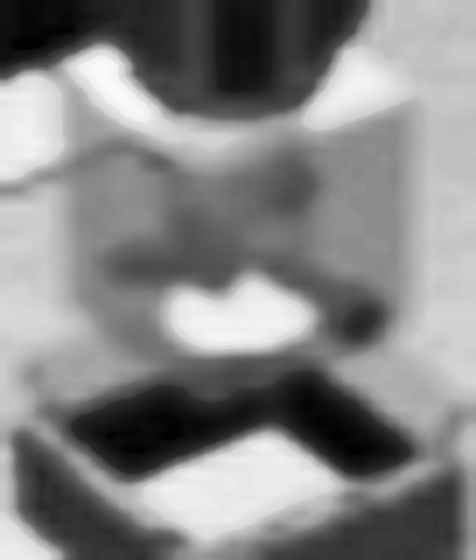

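The shoulder's right corner is at (412,97) and its left corner near (65,62), and those slopes are ambiguous. I fit the yaw numerically from image gradients.

```bash
cat > g.py <<'E'
from fit import *
from scipy.ndimage import map_coordinates
def score(n,im,P,E):
    g=cv2.GaussianBlur(im.astype(np.float32),(0,0),.7)
    p=proj(n,P);tot=0;N=0
    for i,j in E:
        t=np.linspace(.12,.88,30)[:,None];q=p[i]*(1-t)+p[j]*t;d=p[j]-p[i];nn=np.array([-d[1],d[0]])/np.hypot(*d)
        f=lambda s:np.stack([map_coordinates(g[:,:,k],[(q+s*nn)[:,1],(q+s*nn)[:,0]],order=1) for k in range(3)])
        L=np.hypot(*d);tot+=L*np.abs((f(.8)-f(-.8)).mean(1)).sum();N+=L
    return tot/N
def best(n,im,x,y,z,yaws,E,h=28,H=64,r=4):
    out=[]
    for w in yaws:
        s=max((score(n,im,bx(x+a,y+b,w,h,z,z+H),E),a,b) for a in np.arange(-r,r+.1,2) for b in np.arange(-r,r+.1,2))
        out.append((w,round(s[0],1),s[1],s[2]))
    return out
E
python3 - <<'E'
from g import *
t=cv2.imread("pics/top0.png");s=cv2.imread("pics/side0.png");s2=cv2.imread("pics/s2.png")
# corner idx: 0(--),1(-+),2(+-),3(++) bottom; +4 top
def vis(n,x,y,w):
    p=proj(n,bx(x,y,w,28,0,64));h=cv2.convexHull(p.astype(np.float32),returnPoints=False).ravel();return [(h[i],h[i-1]) for i in range(len(h))]
print("side hull",vis("side",515,220,53),"top",vis("top",515,220,53))
for nm,n,im,x,y,z,c in(("bench side","side",s,514,219,0,53),("bench top","top",t,515.5,221,0,53),("held side","side",s2,593,16,62,70)):
    E=vis(n,x,y,c)
    # near-side edges: shoulder near edges + bottom near edges + verticals
    if n=="side":E=[(3,1),(3,2),(7,5),(7,6),(3,7),(2,6),(1,5)] if "held" in nm else None or E
    if "bench side"==nm:
        print(proj(n,bx(x,y,c,28,0,64)).round(1).tolist())
    print(nm,E,best(n,im,x,y,z,range(c-16,c+17,2),E))
E
```

```text
side hull [(np.int32(1), np.int32(5)), (np.int32(3), np.int32(1)), (np.int32(2), np.int32(3)), (np.int32(6), np.int32(2)), (np.int32(4), np.int32(6)), (np.int32(5), np.int32(4))] top [(np.int32(0), np.int32(2)), (np.int32(1), np.int32(0)), (np.int32(5), np.int32(1)), (np.int32(7), np.int32(5)), (np.int32(6), np.int32(7)), (np.int32(2), np.int32(6))]
[[301.2, 255.6], [307.0, 269.4], [281.1, 260.1], [286.1, 274.2], [300.4, 237.3], [306.4, 250.7], [279.7, 241.6], [284.7, 255.4]]
bench side [(np.int32(1), np.int32(5)), (np.int32(3), np.int32(1)), (np.int32(2), np.int32(3)), (np.int32(6), np.int32(2)), (np.int32(4), np.int32(6)), (np.int32(5), np.int32(4))] [(37, np.float64(39.2), np.float64(2.0), np.float64(4.0)), (39, np.float64(39.3), np.float64(2.0), np.float64(4.0)), (41, np.float64(37.5), np.float64(2.0), np.float64(4.0)), (43, np.float64(35.1), np.float64(2.0), np.float64(4.0)), (45, np.float64(36.5), np.float64(2.0), np.float64(-4.0)), (47, np.float64(38.5), np.float64(2.0), np.float64(-4.0)), (49, np.float64(40.0), np.float64(2.0), np.float64(-4.0)), (51, np.float64(41.4), np.flo
[... 2092 characters left out ...]
np.float64(48.6), np.float64(0.0), np.float64(0.0)), (66, np.float64(47.3), np.float64(0.0), np.float64(0.0)), (68, np.float64(47.0), np.float64(-2.0), np.float64(2.0)), (70, np.float64(46.0), np.float64(-2.0), np.float64(2.0)), (72, np.float64(45.8), np.float64(-4.0), np.float64(2.0)), (74, np.float64(46.0), np.float64(-4.0), np.float64(2.0)), (76, np.float64(46.3), np.float64(-4.0), np.float64(2.0)), (78, np.float64(46.6), np.float64(-4.0), np.float64(2.0)), (80, np.float64(46.3), np.float64(-4.0), np.float64(2.0)), (82, np.float64(45.9), np.float64(-2.0), np.float64(2.0)), (84, np.float64(45.1), np.float64(-2.0), np.float64(2.0)), (86, np.float64(43.8), np.float64(-4.0), np.float64(2.0))]
```

The estimates put the jar yaw between 64° and 70°, so +2.5° centres it within the socket's ±5° play. Position agrees to about 1 mm. I lower it stepwise and watch the forces.

```bash
python3 -m handwheel '[{"dx":0,"dy":0,"dz":0.006,"rx":0,"ry":0,"rz":-2.5,"hand":-1},{"dx":0,"dy":0,"dz":0.012,"rx":0,"ry":0,"rz":-2.5,"hand":-1},{"dx":0,"dy":0,"dz":0.018,"rx":0,"ry":0,"rz":-2.5,"hand":-1},{"dx":0,"dy":0,"dz":0.024,"rx":0,"ry":0,"rz":-2.5,"hand":-1},{"dx":0,"dy":0,"dz":0.03,"rx":0,"ry":0,"rz":-2.5,"hand":-1}]' 80
python3 -c "
from h import *
s=state();print(s['t'],np.array(s['ee_pos']),s['grip_width'],np.array(s['contact_force']),np.array(s['moment']))"
python3 -m handwheel '[{"dx":0,"dy":0,"dz":0.002,"rx":0,"ry":0,"rz":0,"hand":-1},{"dx":0,"dy":0,"dz":0.004,"rx":0,"ry":0,"rz":0,"hand":-1},{"dx":0,"dy":0,"dz":0.006,"rx":0,"ry":0,"rz":0,"hand":-1},{"dx":0,"dy":0,"dz":0.008,"rx":0,"ry":0,"rz":0,"hand":-1},{"dx":0,"dy":0,"dz":0.01,"rx":0,"ry":0,"rz":0,"hand":-1}]' 80
python3 -c "
from h import *
s=state();print(s['t'],np.array(s['ee_pos']),s['grip_width'],np.array(s['contact_force']),np.array(s['moment']))"
```

```text
t: 6.8
ee_pos: [595.3, 17.9, 101.9]
tcp_rot: [[0.707, 0.707, 0.0], [0.707, -0.707, 0.0], [0.0, 0.0, -1.0]]
contact_force: [0.1, 0.2, -2.7]
grip_width: 54.4
6.8 [595.333  17.885 101.896] 54.38954488494015 [ 0.063  0.241 -2.657] [0.036 0.043 0.009]
t: 7.3
ee_pos: [595.5, 17.8, 92.3]
tcp_rot: [[0.707, 0.707, 0.0], [0.707, -0.707, -0.0], [0.0, 0.0, -1.0]]
contact_force: [-0.3, 0.0, -2.0]
grip_width: 54.1
7.3 [595.479  17.801  92.266] 54.11864997004895 [-0.306  0.027 -1.971] [ 0.003  0.001 -0.01 ]
```

It is inside the walls with no side force, so I continue down to the floor.

```bash
python3 -m handwheel '[{"dx":0,"dy":0,"dz":0.003,"rx":0,"ry":0,"rz":0,"hand":-1},{"dx":0,"dy":0,"dz":0.006,"rx":0,"ry":0,"rz":0,"hand":-1},{"dx":0,"dy":0,"dz":0.009,"rx":0,"ry":0,"rz":0,"hand":-1},{"dx":0,"dy":0,"dz":0.011,"rx":0,"ry":0,"rz":0,"hand":-1},{"dx":0,"dy":0,"dz":0.013,"rx":0,"ry":0,"rz":0,"hand":-1}]' 80
python3 -m handwheel '[{"dx":0,"dy":0,"dz":0.001,"rx":0,"ry":0,"rz":0,"hand":-1},{"dx":0,"dy":0,"dz":0.002,"rx":0,"ry":0,"rz":0,"hand":-1},{"dx":0,"dy":0,"dz":0.003,"rx":0,"ry":0,"rz":0,"hand":-1},{"dx":0,"dy":0,"dz":0.004,"rx":0,"ry":0,"rz":0,"hand":-1},{"dx":0,"dy":0,"dz":0.004,"rx":0,"ry":0,"rz":0,"hand":-1}]' 80
python3 -c "
from h import *
s=state();print(s['t'],np.array(s['ee_pos']),s['grip_width'],np.array(s['contact_force']),np.array(s['moment']))"
```

```text
t: 7.8
ee_pos: [595.3, 17.8, 79.0]
tcp_rot: [[0.707, 0.707, -0.0], [0.707, -0.707, 0.0], [-0.0, -0.0, -1.0]]
contact_force: [0.6, -0.2, -3.9]
grip_width: 54.2
t: 8.3
ee_pos: [595.5, 17.8, 75.7]
tcp_rot: [[0.707, 0.707, 0.0], [0.707, -0.707, -0.0], [0.0, 0.0, -1.0]]
contact_force: [-1.0, -0.4, -0.4]
grip_width: 54.1
8.3 [595.516  17.758  75.713] 54.148196072886726 [-0.999 -0.387 -0.359] [-0.014  0.203  0.048]
```

Force has dropped to about zero at the expected height (75.5), so it is touching the floor. I press lightly to seat it.

```bash
python3 -m handwheel '[{"dx":0,"dy":0,"dz":0.001,"rx":0,"ry":0,"rz":0,"hand":-1},{"dx":0,"dy":0,"dz":0.002,"rx":0,"ry":0,"rz":0,"hand":-1},{"dx":0,"dy":0,"dz":0.003,"rx":0,"ry":0,"rz":0,"hand":-1},{"dx":0,"dy":0,"dz":0.003,"rx":0,"ry":0,"rz":0,"hand":-1},{"dx":0,"dy":0,"dz":0.003,"rx":0,"ry":0,"rz":0,"hand":-1}]' 80
python3 - <<'E'
from h import *
s=state();print(s['t'],np.array(s['ee_pos']),s['q'][5],np.array(s['contact_force']),np.array(s['moment']))
c=snapshot("side");cv2.imwrite("pics/s3.png",c)
cv2.imwrite("pics/e.png",cv2.resize(c[165:240,280:355],None,fx=8,fy=8,interpolation=2))
E
```

```text
t: 8.8
ee_pos: [596.1, 17.8, 75.6]
tcp_rot: [[0.707, 0.708, 0.001], [0.708, -0.707, -0.0], [0.0, 0.001, -1.0]]
contact_force: [-6.1, -0.9, 15.0]
grip_width: 54.2
8.8 [596.053  17.76   75.643] 0.7417019969015983 [-6.149 -0.911 14.978] [0.022 1.083 0.079]
```

View pics/e.png

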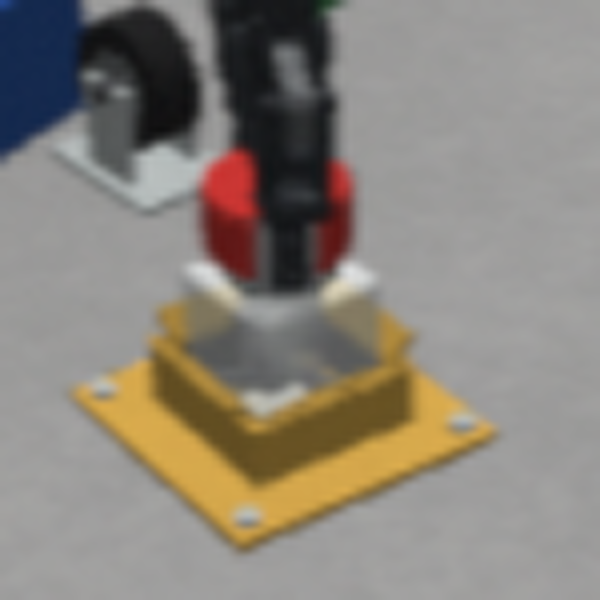

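It is fully seated: 15 N came up without further descent, and the picture shows the shoulder just above the lips, upright. I relax the push and unscrew.

```bash
python3 -m handwheel '[{"dx":0,"dy":0,"dz":-0.001,"rx":0,"ry":0,"rz":0,"hand":-1},{"dx":0,"dy":0,"dz":-0.0025,"rx":0,"ry":0,"rz":0,"hand":-1},{"dx":0,"dy":0,"dz":-0.0025,"rx":0,"ry":0,"rz":-4,"hand":-1},{"dx":0,"dy":0,"dz":-0.0025,"rx":0,"ry":0,"rz":-8,"hand":-1},{"dx":0,"dy":0,"dz":-0.0025,"rx":0,"ry":0,"rz":-12,"hand":-1}]' 80
python3 -c "
from h import *
s=state();print(s['t'],np.array(s['ee_pos']),s['q'][5],np.array(s['contact_force']),np.array(s['moment']))"
python3 -m handwheel '[{"dx":0,"dy":0,"dz":0,"rx":0,"ry":0,"rz":-4,"hand":-1},{"dx":0,"dy":0,"dz":0,"rx":0,"ry":0,"rz":-8,"hand":-1},{"dx":0,"dy":0,"dz":0,"rx":0,"ry":0,"rz":-12,"hand":-1},{"dx":0,"dy":0,"dz":0,"rx":0,"ry":0,"rz":-16,"hand":-1},{"dx":0,"dy":0,"dz":0,"rx":0,"ry":0,"rz":-20,"hand":-1}]' 80
python3 -c "
from h import *
s=state();print(s['t'],np.array(s['ee_pos']),s['q'][5],s['grip_width'],np.array(s['contact_force']),np.array(s['moment']))"
```

```text
t: 9.35
ee_pos: [595.7, 18.1, 75.6]
tcp_rot: [[0.543, 0.839, 0.001], [0.839, -0.543, 0.001], [0.001, 0.0, -1.0]]
contact_force: [-2.7, 0.9, 5.6]
grip_width: 53.9
9.35 [595.721  18.092  75.647] 0.530569194447536 [-2.723  0.9    5.623] [ 0.112  0.414 -0.356]
t: 9.85
ee_pos: [595.4, 18.3, 75.7]
tcp_rot: [[0.224, 0.975, -0.0], [0.975, -0.224, 0.001], [0.001, -0.0, -1.0]]
contact_force: [-2.3, 1.5, 5.2]
grip_width: 54.6
9.85 [595.391  18.29   75.654] 0.1815353976855831 54.57563236217528 [-2.34   1.547  5.162] [ 0.18   0.482 -0.351]
```

```bash
python3 -m handwheel '[{"dx":0,"dy":0,"dz":0,"rx":0,"ry":0,"rz":-3,"hand":-1},{"dx":0,"dy":0,"dz":0,"rx":0,"ry":0,"rz":-6,"hand":-1},{"dx":0,"dy":0,"dz":0,"rx":0,"ry":0,"rz":-9,"hand":-1},{"dx":0,"dy":0,"dz":0,"rx":0,"ry":0,"rz":-12,"hand":-1},{"dx":0,"dy":0,"dz":0,"rx":0,"ry":0,"rz":-16,"hand":-1}]' 80
python3 -c "
from h import *
s=state();print(s['t'],np.array(s['ee_pos']),s['q'][5],np.array(s['contact_force']),np.array(s['moment']))"
python3 -m handwheel '[{"dx":0,"dy":0,"dz":0,"rx":0,"ry":0,"rz":-2,"hand":-1},{"dx":0,"dy":0,"dz":0,"rx":0,"ry":0,"rz":-4,"hand":-1},{"dx":0,"dy":0,"dz":0,"rx":0,"ry":0,"rz":-6,"hand":-1},{"dx":0,"dy":0,"dz":0,"rx":0,"ry":0,"rz":-8,"hand":-1},{"dx":0,"dy":0,"dz":0,"rx":0,"ry":0,"rz":-8,"hand":-1}]' 80
python3 -c "
from h import *
s=state();print(s['t'],np.array(s['ee_pos']),s['q'][5],s['grip_width'],np.array(s['contact_force']),np.array(s['moment']))"
```

```text
t: 10.35
ee_pos: [595.1, 18.3, 75.7]
tcp_rot: [[-0.053, 0.999, -0.001], [0.999, 0.053, 0.001], [0.001, -0.001, -1.0]]
contact_force: [-4.8, 1.0, 6.7]
grip_width: 54.3
10.35 [595.084  18.344  75.665] -0.09739898197246637 [-4.835  1.033  6.721] [ 0.245  0.588 -0.413]
t: 10.85
ee_pos: [594.9, 18.3, 75.7]
tcp_rot: [[-0.19, 0.982, -0.001], [0.982, 0.19, 0.001], [0.001, -0.001, -1.0]]
contact_force: [-3.8, -0.1, 7.0]
grip_width: 54.1
10.85 [594.906  18.335  75.657] -0.23531005367794344 54.081571040234344 [-3.813 -0.108  6.99 ] [ 0.223  0.618 -0.164]
```

```bash
python3 -m handwheel '[{"dx":0,"dy":0,"dz":0,"rx":0,"ry":0,"rz":-2,"hand":-1},{"dx":0,"dy":0,"dz":0,"rx":0,"ry":0,"rz":-4,"hand":-1},{"dx":0,"dy":0,"dz":0,"rx":0,"ry":0,"rz":-6,"hand":-1},{"dx":0,"dy":0,"dz":0,"rx":0,"ry":0,"rz":-8,"hand":-1},{"dx":0,"dy":0,"dz":0,"rx":0,"ry":0,"rz":-10,"hand":-1}]' 80
python3 -c "
from h import *
s=state();print(s['t'],np.array(s['ee_pos']),s['q'][5],s['grip_width'],np.array(s['contact_force']),np.array(s['moment']))"
python3 -m handwheel '[{"dx":0,"dy":0,"dz":-0.001,"rx":0,"ry":0,"rz":0,"hand":-1},{"dx":0,"dy":0,"dz":-0.002,"rx":0,"ry":0,"rz":0,"hand":-1},{"dx":0,"dy":0,"dz":-0.003,"rx":0,"ry":0,"rz":0,"hand":-1},{"dx":0,"dy":0,"dz":-0.004,"rx":0,"ry":0,"rz":0,"hand":-1},{"dx":0,"dy":0,"dz":-0.005,"rx":0,"ry":0,"rz":0,"hand":-1}]' 80
python3 -c "
from h import *
s=state();print(s['t'],np.array(s['ee_pos']),s['q'][5],s['grip_width'],np.array(s['contact_force']),np.array(s['moment']))"
```

```text
t: 11.35
ee_pos: [594.7, 18.3, 75.7]
tcp_rot: [[-0.358, 0.934, -0.002], [0.934, 0.358, 0.001], [0.002, -0.001, -1.0]]
contact_force: [-4.4, 1.3, 6.5]
grip_width: 54.1
11.35 [594.711  18.316  75.662] -0.41038711717555115 54.05086974883877 [-4.428  1.284  6.484] [ 0.214  0.724 -0.35 ]
t: 11.85
ee_pos: [595.7, 17.8, 79.8]
tcp_rot: [[-0.359, 0.933, 0.001], [0.933, 0.359, -0.0], [-0.0, 0.001, -1.0]]
contact_force: [-0.6, 0.6, -1.2]
grip_width: 54.3
11.85 [595.686  17.753  79.766] -0.410356062735573 54.29725978307672 [-0.567  0.612 -1.246] [0.05  0.138 0.043]
```

Thread torque stayed through 66° of hand turn. The lift so far shows only about 1 N, where jar plus cap was 3–4 N, so the cap is loose. I raise it 52 mm in total, straight up.

```bash
python3 -m handwheel '[{"dx":0,"dy":0,"dz":-0.002,"rx":0,"ry":0,"rz":0,"hand":-1},{"dx":0,"dy":0,"dz":-0.004,"rx":0,"ry":0,"rz":0,"hand":-1},{"dx":0,"dy":0,"dz":-0.006,"rx":0,"ry":0,"rz":0,"hand":-1},{"dx":0,"dy":0,"dz":-0.006,"rx":0,"ry":0,"rz":0,"hand":-1},{"dx":0,"dy":0,"dz":-0.006,"rx":0,"ry":0,"rz":0,"hand":-1}]' 80
python3 - <<'E'
from h import *
for i in range(3):
    s=state();print(s['t'],np.array(s['ee_pos']),np.array(s['contact_force']),np.array(s['moment']));c=snapshot("side")
cv2.imwrite("pics/f.png",cv2.resize(c[150:240,280:355],None,fx=6,fy=6,interpolation=2))
E
```

```text
t: 12.35
ee_pos: [595.6, 17.8, 86.2]
tcp_rot: [[-0.359, 0.933, 0.001], [0.933, 0.359, -0.0], [-0.0, 0.001, -1.0]]
contact_force: [-0.3, -0.0, 0.5]
grip_width: 54.1
12.35 [595.566  17.791  86.198] [-0.259 -0.045  0.489] [0.063 0.08  0.051]
12.4 [595.554  17.804  86.039] [-0.89  -0.207  0.735] [ 0.046  0.112 -0.015]
12.45 [595.551  17.785  85.965] [-0.864  0.121  1.174] [0.012 0.085 0.013]
```

View pics/f.png

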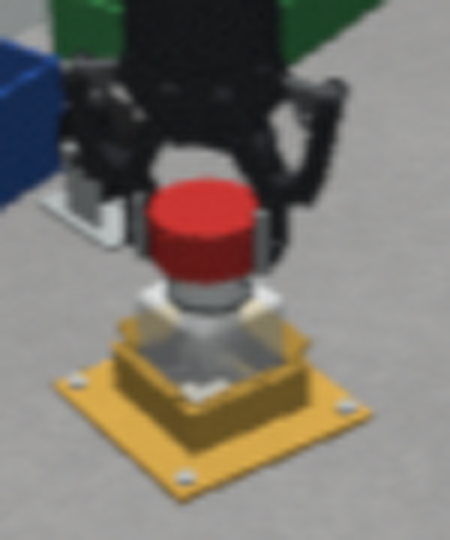

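The jar stays in the brace and the cap has come up with more of the neck showing, so it is free. I raise the rest.

```bash
python3 -m handwheel '[{"dx":0,"dy":0,"dz":-0.006,"rx":0,"ry":0,"rz":0,"hand":-1},{"dx":0,"dy":0,"dz":-0.012,"rx":0,"ry":0,"rz":0,"hand":-1},{"dx":0,"dy":0,"dz":-0.018,"rx":0,"ry":0,"rz":0,"hand":-1},{"dx":0,"dy":0,"dz":-0.024,"rx":0,"ry":0,"rz":0,"hand":-1},{"dx":0,"dy":0,"dz":-0.03,"rx":0,"ry":0,"rz":0,"hand":-1}]' 80
python3 -m handwheel '[{"dx":0,"dy":0,"dz":-0.004,"rx":0,"ry":0,"rz":0,"hand":-1},{"dx":0,"dy":0,"dz":-0.008,"rx":0,"ry":0,"rz":0,"hand":-1},{"dx":0,"dy":0,"dz":-0.011,"rx":0,"ry":0,"rz":0,"hand":-1},{"dx":0,"dy":0,"dz":-0.011,"rx":0,"ry":0,"rz":0,"hand":-1},{"dx":0,"dy":0,"dz":-0.011,"rx":0,"ry":0,"rz":0,"hand":-1}]' 80
python3 -m handwheel '[{"dx":0,"dy":0,"dz":0,"rx":0,"ry":0,"rz":0,"hand":-1},{"dx":0,"dy":0,"dz":0,"rx":0,"ry":0,"rz":0,"hand":-1},{"dx":0,"dy":0,"dz":0,"rx":0,"ry":0,"rz":0,"hand":-1},{"dx":0,"dy":0,"dz":0,"rx":0,"ry":0,"rz":0,"hand":-1},{"dx":0,"dy":0,"dz":0,"rx":0,"ry":0,"rz":0,"hand":-1}]' 80
python3 - <<'E'
from h import *
s=state();print(s['t'],np.array(s['ee_pos']),np.array(s['joint_velocities']),s['grip_width'],np.array(s['contact_force']))
c=snapshot("side")
cv2.imwrite("pics/g.png",cv2.resize(c[130:250,260:380],None,fx=5,fy=5,interpolation=2))
E
```

```text
t: 13.0
ee_pos: [595.6, 17.8, 116.6]
tcp_rot: [[-0.359, 0.933, 0.001], [0.933, 0.359, -0.0], [-0.0, 0.001, -1.0]]
contact_force: [0.8, -0.1, -0.5]
grip_width: 54.5
t: 13.5
ee_pos: [595.2, 17.9, 126.7]
tcp_rot: [[-0.359, 0.933, -0.0], [0.933, 0.359, 0.0], [0.0, -0.0, -1.0]]
contact_force: [-0.5, 0.4, -0.0]
grip_width: 54.5
t: 14.0
ee_pos: [595.3, 17.8, 126.7]
tcp_rot: [[-0.359, 0.933, -0.0], [0.933, 0.359, 0.0], [0.0, -0.0, -1.0]]
contact_force: [0.3, -0.3, 0.0]
grip_width: 54.1
14.0 [595.297  17.826 126.705] [ 0.    -0.002 -0.     0.     0.     0.001] 54.05117222293915 [ 0.314 -0.283  0.025]
```

View pics/g.png

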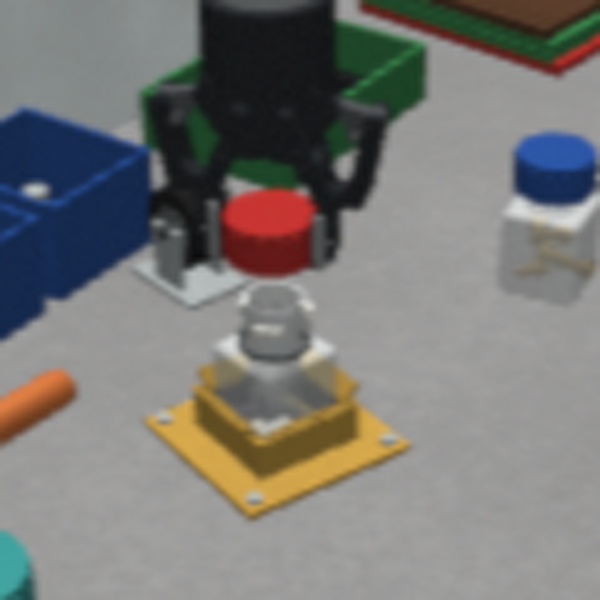

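The cap is held level above the open mouth. The lift was 51 mm, so it is about 29 mm clear, and the jar stands in the brace.

```bash
python3 -c "
from bench import finish_job;print(finish_job())"
```

```text
the job is handed in; nothing more can be done
None
```

I lifted the red-capped jar by its cap and stood it in the yellow brace. I then unscrewed the cap anticlockwise by about 66° of hand turn, raised it straight up 51 mm, and handed the job in at about 14 s.

**Last checks**
- **Cap:** it is held level and still in the gripper (54 mm opening, about 0 N outside force). From the 51 mm lift it is about 29 mm clear above the jar's mouth.
- **Jar:** the last picture shows it upright in the brace with its mouth open. When I pressed it down to seat it, the force rose to 15 N with no further descent.
- **Other items:** nothing else in the last side view appears to have moved. The gripper did not go near the other items.

**Less certain**
- **Jar angle:** the camera estimates of the jar's yaw disagreed by a few degrees (64° to 70°). I used a value in between, and the jar went in without side force.
- **Thread angle:** I did not measure it directly. The turning torque of about 0.35 N m did not drop clearly at 45°, so I stopped by angle. Allowing for jar play in the brace, the thread turned an estimated 56° to 66°. The cap then lifted with only about 1 N, which shows it had let go.

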